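# Tip two tins off their rims, lids up

## Task

Two flat food tins have been left standing on their rims like wheels. With the fingertips, push each one over so that it stands flat on its base with its blue lid upwards, about where it stood (no more than a hand's length away). Only push: do not pinch or lift the tins, and leave the salt shaker, the spice jar and the garlic alone.

Things in the scene. Friction and masses are not known exactly. Their poses are not given: they have to be found in the camera images.
- tin_a: Flat round food tin, 86 mm in diameter, 40 mm high, 0.2 to 0.3 kg, loose, with a printed label round its side and a blue plastic press-on lid; the base is bare grey metal. Origin: centre of its base (the grey end); its own +z axis runs from the base to the lid. At the start it stands on its rim: +z is level, pointing in any direction. It can roll like a wheel if pushed off its centre line.
- tin_a_mid (a point): The middle of tin_a, on its axis, 20 mm from each end; 43 mm above the worktop at the start. Pushed along its axis near its top (60 to 75 mm above the worktop) the tin tips about the lower edge of its far face, passes its balance point at about 25 degrees and falls flat by itself, its middle ending about 65 mm further along the push.
- tin_a_lid (a point): The centre of the blue lid of tin_a, 40 mm from the base's centre along the tin's +z axis. Pushing on the lid's face brings the base down and the lid up; pushing on the base puts the lid underneath.
- tin_b: A second tin exactly like tin_a, also on its rim, with its origin at the centre of its base and +z towards its lid. The tins stand one to the left and one to the right of the middle; which is which varies.
- tin_b_mid (a point): The middle of tin_b, on its axis, 20 mm from each end. Tips as tin_a does.
- tin_b_lid (a point): The centre of the blue lid of tin_b, 40 mm from the base's centre along the tin's +z axis.
- salt: Bystander: glass salt shaker with a grey top, 44 mm in diameter, 90 mm tall, loose; origin at the centre of its underside. To be left alone.
- spice: Bystander: spice jar with a dark green cap, 46 mm in diameter, 105 mm tall, loose; origin at the centre of its underside. To be left alone.
- garlic_bulb: Bystander: garlic bulb, 56 mm across and high, loose, nearest the robot; origin at the centre of its underside. To be left alone.

How it is judged:
By the outcome, as a careful person would: the job done as asked, in the order asked, and still so for the second after the job is handed in, with the robot touching nothing.
It also fails if it takes over 43 s, if anything falls off the work surface, if the arm or the gripper's body presses on something with over 40 N, if the wrist force passes 120 N, or if a joint passes its speed limit or range.

## Robot

A 7-joint arm with a two-finger parallel gripper is mounted at the origin on a cart in front of the work surface, level with it; the furniture and walls round the work are solid. World frame = base frame: x ahead of the robot, y to its left, z up, the work surface at z = 0. Lengths are in m, angles in rad, forces in N, time in s.
With the tool pointing down it reaches from about 0.375 to 0.925 m from the base axis. Payload 3.1 kg.
Tool frame: the origin (TCP) lies between the finger pads; the fingertips stand 19 mm ahead of it and the grasp point (between the pads) is the TCP; z points along the fingers, y is the line along which they close (so a half turn about z gives the same grasp; the last joint's range is limited). The gripper opens to 85 mm and grips with 20 to 120 N. Pads are 22 mm wide; open, the fingers measure 114 mm over their backs; the gripper's body (76 mm by 85 mm) begins 54 mm behind the grasp point. The pads swing forward as they close: fully open they stand 13 mm farther back than shut.
Start: joints at [-1.35, 0.383, 0.044, 1.598, -0.018, 1.161, -0.05], TCP at [0.204, 0.617, 0.227] pointing down, gripper open.
Joint ranges: [-2.61, 2.61], [-0.41, 2.15], [-1.48, 1.57], [0, 2.5], [-1.57, 4.71], [0.05, 1.97], [-2.85, 2.85]. Speed limits (rad/s): [2.79, 2.79, 3.14, 3.14, 3.14, 3.14, 3.14].

## Interface

Orientations are given as a unit quaternion [x, y, z, w].
In Python, from bench import move_ptp, movel, move_j, move_gripper, pause, inverse_kinematics, read_camera, camera_params, MotionError, sign_off, look_for, tip_of, read_time_s, read_qpos, read_joint_vel, read_effort, read_eef_pos, read_tcp_rot, read_ft_force, read_ft_torque, read_finger_gap, read_grasp_force gives the robot as it stands. Calls block until the motion is done:
- move_ptp(position, orientation): joint-space move of the TCP to a pose.
- movel(position, orientation=None, speed=0.15): straight line of the TCP; orientation=None keeps the orientation; speed is the mean speed in m/s.
- move_j(angles): joint-space move.
- move_gripper(opening, effort=None): finger opening in m; effort is the grip in N (None keeps the last); returns when the fingers have stopped.
- pause(seconds).
- inverse_kinematics(position, orientation): joint angles nearest the present ones, or None.
- read_camera(name): name is "side" or "top" or "wrist"; returns the picture (420x560x3 uint8, red, green, blue); there is no depth.
- camera_params(name): a dict with "K" (3x3 intrinsics, pixels), "camera_from_world" (4x4, takes a point from world to camera coordinates). Camera axes: x right, y down, z forward; pixel columns grow to the right and rows downward; lengths in m; the calibration is good to about 2 mm. A picture is of the moment at which its call begins: read the wrist's pose just before it. camera_params takes no time and is no camera call; for the wrist camera it gives the pose at the moment of the call.
A pose or a line that the arm cannot do raises MotionError and nothing moves.
- sign_off(): hands the job in; it is judged then, once.
Trained networks look in the newest picture that a camera, given by its name, has taken for a name from the list of things; names that differ only in an ending like _2 or _b are one class to them, and where a whole thing is asked for, a point or a joint stands for the part that bears it (a point fixed in the world has none). Each returns a list of dicts, best first, with "confidence" (0 to 1); they miss things now and then, are a little off and sometimes report something else, mostly with a low value. They report only what shows in the picture. A call takes as long as a camera call.
- look_for(camera, name): "at" ([column, row] in pixels, amid what is visible of it).
- tip_of(camera, name): "at" ([column, row] in pixels: a listed point, or the origin of a listed thing).
Readings, each from a call of its own:
- read_time_s(): time.
- read_qpos(): joint angles.
- read_joint_vel(): joint speeds.
- read_effort(): joint torques, N m.
- read_eef_pos(): TCP position.
- read_tcp_rot(): TCP orientation.
- read_ft_force(): force on the tool from outside, world axes, zero at the start.
- read_ft_torque(): the same for the moment, N m.
- read_finger_gap(): finger opening in m.
- read_grasp_force(): force on a finger pad.
Only numpy, scipy, OpenCV 4.12 (cv2) and the standard library are available. Lean on these libraries where they do the work, as an engineer would, in place of code of your own. Each camera call takes 0.05 s, during which the arm holds its last target. There are 200 camera calls.

## Working session

There is one attempt and no reset: what is moved stays moved. The work goes in short steps, each a Python script; the robot and the scene stay as the last script left them, time stands still between calls to the robot, and variables do not carry over. Pictures are saved under pics/ and viewed, at most 10 in all, crops included, and the job is handed in when it is done.

```bash
ls; mkdir -p pics
python3 - <<'E'
from bench import *
import cv2,numpy as np
ims=[]
for c in ["side","top"]:
    im=read_camera(c); cv2.imwrite(f"pics/{c}0.png",im[:,:,::-1])
    p=camera_params(c); T=np.linalg.inv(p["camera_from_world"]); print(c,T[:3,3].round(3),T[:3,2].round(2),p["K"][0][0])
    for n in ["tin_a","tin_a_mid","tin_a_lid","salt","spice","garlic_bulb"]:
        print(n,[(np.round(d["at"]).tolist(),round(d["confidence"],2)) for d in tip_of(c,n)][:4])
    print('look',[(np.round(d["at"]).tolist(),round(d["confidence"],2)) for d in look_for(c,"tin_a")][:4])
print(read_time_s(),read_tcp_rot())
E
```

```text
pics
side [0.31  0.486 1.117] [ 0.23 -0.39 -0.89] 469.05262727672147
tin_a [([336.0, 159.0], 0.87), ([262.0, 288.0], 0.77)]
tin_a_mid [([249.0, 288.0], 0.65), ([334.0, 158.0], 0.3)]
tin_a_lid [([243.0, 290.0], 0.94)]
salt [([241.0, 168.0], 0.69)]
spice [([180.0, 258.0], 0.77)]
garlic_bulb [([352.0, 240.0], 0.6), ([243.0, 167.0], 0.54), ([260.0, 288.0], 0.48)]
look [([248.0, 288.0], 0.97), ([332.0, 162.0], 0.71)]
top [0.523 0.021 0.931] [ 0.09 -0.02 -1.  ] 381.84279211014086
tin_a [([352.0, 231.0], 0.64), ([174.0, 237.0], 0.61)]
tin_a_mid [([168.0, 235.0], 0.55)]
tin_a_lid [([164.0, 226.0], 0.81)]
salt [([294.0, 144.0], 0.69)]
spice [([173.0, 141.0], 0.84), ([172.0, 238.0], 0.38)]
garlic_bulb [([278.0, 292.0], 0.66), ([172.0, 237.0], 0.58)]
look [([345.0, 238.0], 0.79), ([169.0, 231.0], 0.67)]
0.8 [1.58724053e-01 9.87322984e-01 1.98869887e-05 1.48599138e-06]
```

View pics/side0.png

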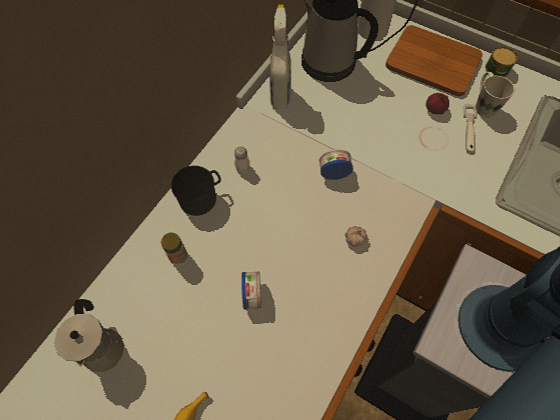

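View pics/top0.png

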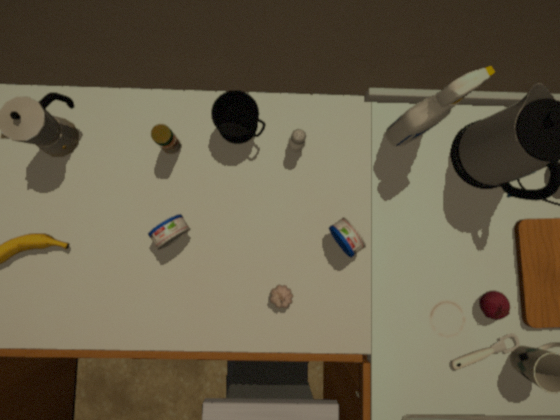

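The top view shows the left tin at about (169,231), with its blue lid on the far side. The right tin is at about (346,238), with its lid facing the near left. The garlic (281,296), spice (165,138) and salt (297,142) are all clear of both. Next I'll zoom in and get exact poses.

```bash
cat > h.py <<'E'
from bench import *
import cv2,numpy as np
from scipy.optimize import minimize
def proj(c,P):
    p=camera_params(c); T=np.array(p["camera_from_world"]); q=(np.atleast_2d(P)@T[:3,:3].T+T[:3,3])@np.array(p["K"]).T
    return q[:,:2]/q[:,2:]
def ray(c,uv,z):
    p=camera_params(c); T=np.linalg.inv(p["camera_from_world"]); d=T[:3,:3]@np.linalg.inv(p["K"])@[*uv,1]
    return T[:3,3]+d*(z-T[2,3])/d[2]
t=np.linspace(0,2*np.pi,60)
def ring(x,y,yaw,s):  # circle at axial offset s from mid
    a=np.array([np.cos(yaw),np.sin(yaw),0]);b=np.array([-a[1],a[0],0])
    return np.array([x,y,.043])+a*s+.043*(np.outer(np.cos(t),b)+np.outer(np.sin(t),[0,0,1]))
def hull(c,x,y,yaw): # whole tin
    return cv2.convexHull(proj(c,np.vstack([ring(x,y,yaw,-.02),ring(x,y,yaw,.02)])).astype(np.float32))
E
python3 - <<'E'
from h import *
cs={"L":{"side":(250,289),"top":(169,231)},"R":{"side":(336,164),"top":(347,238)}}
tiles=[]
for k in "LR":
    mids=[]
    row=[]
    for c in ["side","top"]:
        im=cv2.imread(f"pics/{c}0.png"); u,v=cs[k][c]
        cr=im[v-28:v+28,u-36:u+36]; row.append(cv2.resize(cr,None,fx=5,fy=5,interpolation=cv2.INTER_CUBIC))
        hsv=cv2.cvtColor(im,cv2.COLOR_BGR2HSV); m=cv2.inRange(hsv,(105,120,30),(130,255,255)); 
        w=np.zeros_like(m); w[v-28:v+28,u-36:u+36]=m[v-28:v+28,u-36:u+36]
        pts=cv2.findNonZero(w); print(k,c,len(pts),pts.mean(0),cv2.minAreaRect(pts))
        print("  mid guess",ray(c,(u,v),.05).round(3))
    tiles.append(np.hstack(row))
cv2.imwrite("pics/crop.png",np.vstack(tiles))
for n,uv in [("salt",(294,144)),("spice",(173,141)),("garlic",(278,292))]: print(n,ray("top",uv,0).round(3))
E
```

```text
L side 79 [[243.24050633 286.37974684]] ((243.25958251953125, 287.4895935058594), (29.0567684173584, 2.6378908157348633), 87.70938873291016)
  mid guess [0.544 0.244 0.05 ]
L top 64 [[162.640625 223.984375]] ((163.2583465576172, 223.80511474609375), (3.3399648666381836, 34.98173904418945), 58.172550201416016)
  mid guess [0.543 0.243 0.05 ]
R side 70 [[335.54285714 162.38571429]] ((335.5086975097656, 162.7484588623047), (5.590142250061035, 28.44292640686035), 79.87532806396484)
  mid guess [ 0.537 -0.166  0.05 ]
R top 214 [[341.48130841 241.06074766]] ((341.4200134277344, 241.05999755859375), (35.0, 7.400000095367432), 53.13010025024414)
  mid guess [ 0.536 -0.166  0.05 ]
salt [ 0.767 -0.043  0.   ]
spice [0.766 0.256 0.   ]
garlic [ 0.404 -0.011  0.   ]
```

View pics/crop.png

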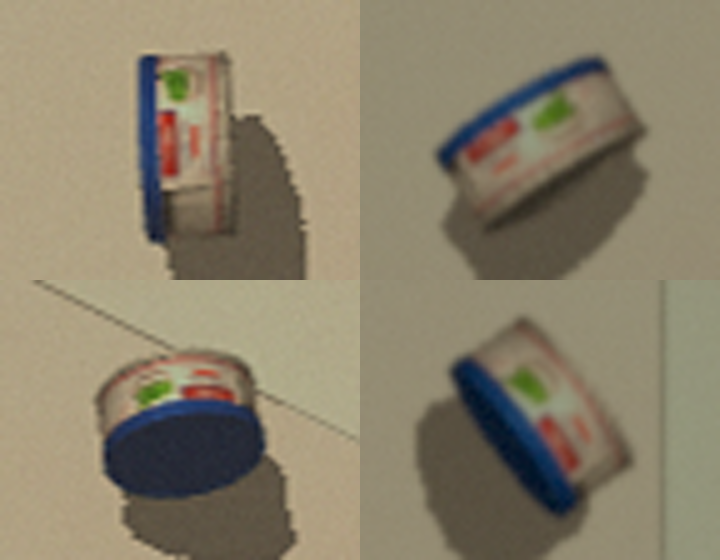

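```bash
cat >> h.py <<'E'
from scipy.spatial.transform import Rotation as R
def down(yaw):  # tool z down, tool x along yaw
    c,s=np.cos(yaw),np.sin(yaw); return R.from_matrix(np.array([[c,s,0],[s,-c,0],[0,0,-1]])).as_quat()
E
python3 - <<'E'
from h import *
import json
O={"L":((250,289),(169,231),[(140,55),(138,100),(140,170),(148,235),(165,240),(235,232),(233,150),(230,60),(190,54)],
 [(437,152),(470,110),(530,72),(600,55),(647,130),(488,232),(575,195),(452,172),(625,90)],(.543,.243,.53)),
"R":((336,164),(347,238),[(97,400),(105,465),(140,495),(200,492),(255,465),(265,430),(257,375),(215,352),(150,357),(110,375)],
 [(453,368),(523,318),(560,350),(600,400),(633,463),(580,500),(555,515),(510,470),(470,415)],(.537,-.166,2.2))}
res={}
for k,(cs,ct,ps,pt,x0) in O.items():
    dy=280 if k=="R" else 0
    S=np.array(ps)/5-[0,dy/5]+np.array(cs)-[36,28]-.4; T=(np.array(pt)-[360,dy])/5+np.array(ct)-[36,28]-.4
    def res_v(p):
        return np.array([cv2.pointPolygonTest(hull(c,*p),tuple(map(float,q)),True) for c,Q in(("side",S),("top",T)) for q in Q])
    r=minimize(lambda p:(res_v(p)**2).sum(),x0,method="Nelder-Mead",options=dict(initial_simplex=np.array(x0)+np.vstack([np.zeros(3),np.diag([.01,.01,.1])]),xatol=1e-5))
    print(k,r.x.round(4),np.degrees(r.x[2]).round(1),"px",res_v(r.x).round(1))
    res[k]=r.x.tolist()
    x,y,w=r.x;a=np.array([np.cos(w),np.sin(w),0])
    print(" lid side/top",proj("side",np.array([x,y,.043])+.02*a),proj("top",np.array([x,y,.043])+.02*a))
    for f in (0,np.pi):
        for s in (.075,-.01):
            print(f,s,inverse_kinematics(np.array([x,y,.086])+s*a,down(w+np.pi+f)))
json.dump(res,open("fit.json","w"))
E
```

```text
L [0.5429 0.243  0.6157] 35.3 px [-0.4  0.4  0.3  0.6  0.2 -0.3 -0.4 -1.1  0.1 -0.4 -1.7 -1.7  0.2  0.6
 -0.3 -1.   0.4  0.2]
 lid side/top [[242.26682091 290.37636009]] [[165.1808625  223.80077479]]
0 0.075 [-0.58403624  0.56147198  0.10546228  1.65550913 -0.0700641   0.92829835
  1.73388852]
0 -0.01 [-0.61048971  0.42709754  0.14762813  1.871831   -0.08130464  0.84841437
  1.76440139]
3.141592653589793 0.075 [-0.91416005  0.62242846  0.55497338  1.67321496 -0.38525541  0.95699611
 -1.17315648]
3.141592653589793 -0.01 [-0.93563104  0.47527077  0.54964174  1.8875415  -0.3191311   0.86619866
 -1.1810681 ]Traceback (most recent call last):
  File "<stdin>", line 13, in <module>
    res = _minimize_neldermead(fun, x0, args, callback, bounds=bounds,
                               **options)
    fxcc = func(xcc)
    fx = function(np.copy(x), *(wrapper_args + args))
  File "<stdin>", line 13, in <lambda>
  File "<stdin>", line 12, in res_v
  File "h.py", line 15, in hull
    return cv2.convexHull(proj(c,np.vstack([ring(x,y,yaw,-.02),ring(x,y,yaw,.02)])).astype(np.float32))
                          ~~~~^^^^^^^^^^^^^^^^^^^^^^^^^^^^^^^^^^^^^^^^^^^^^^^^^^^^^
  File "h.py", line 5, in proj
    p=camera_params(c); T=np.array(p["camera_from_world"]); q=(np.atleast_2d(P)@T[:3,:3].T+T[:3,3])@np.array(p["K"]).T
ValueError: time passes only in moves, steps and waits
```

```bash
sed -i 's/^def proj/from functools import lru_cache\ncp_=camera_params\n@lru_cache(None)\ndef camera_params(c): return cp_(c)\ndef proj/' h.py
python3 - <<'E'
from h import *
import json
O={"L":((250,289),(169,231),[(140,55),(138,100),(140,170),(148,235),(165,240),(235,232),(233,150),(230,60),(190,54)],
 [(437,152),(470,110),(530,72),(600,55),(647,130),(488,232),(575,195),(452,172),(625,90)],(.543,.243,.53)),
"R":((336,164),(347,238),[(97,400),(105,465),(140,495),(200,492),(255,465),(265,430),(257,375),(215,352),(150,357),(110,375)],
 [(453,368),(523,318),(560,350),(600,400),(633,463),(580,500),(555,515),(510,470),(470,415)],(.537,-.166,2.2))}
res={};tiles=[]
for k,(cs,ct,ps,pt,x0) in O.items():
    dy=280 if k=="R" else 0
    S=np.array(ps)/5-[0,dy/5]+np.array(cs)-[36,28]-.4; T=(np.array(pt)-[360,dy])/5+np.array(ct)-[36,28]-.4
    def res_v(p):
        return np.array([cv2.pointPolygonTest(hull(c,*p),tuple(map(float,q)),True) for c,Q in(("side",S),("top",T)) for q in Q])
    best=None
    for w0 in x0[2]+np.array([-.2,0,.2]):
        x1=np.array([x0[0],x0[1],w0])
        r=minimize(lambda p:np.abs(res_v(p)).sum(),x1,method="Nelder-Mead",options=dict(initial_simplex=x1+np.vstack([np.zeros(3),np.diag([.01,.01,.1])]),xatol=1e-5))
        print(k,r.x.round(4),r.fun)
        if best is None or r.fun<best.fun: best=r
    r=best
    print(k,r.x.round(4),np.degrees(r.x[2]).round(1),"px",res_v(r.x).round(1))
    res[k]=r.x.tolist(); row=[]
    for c,(u,v) in (("side",cs),("top",ct)):
        im=cv2.imread(f"pics/{c}0.png"); cr=cv2.resize(im[v-28:v+28,u-36:u+36],None,fx=5,fy=5,interpolation=cv2.INTER_CUBIC)
        for s,col in((.02,(0,255,255)),(-.02,(0,0,0))):
            q=(proj(c,ring(*r.x,s))-[u-36,v-28]+.5)*5; cv2.polylines(cr,[q.astype(np.int32)],True,col,1)
        row.append(cr)
    tiles.append(np.hstack(row))
    x,y,w=r.x;a=np.array([np.cos(w),np.sin(w),0])
    for f in (0,np.pi):
        print(f,np.round(inverse_kinematics(np.array([x,y,.086])+.075*a,down(w+np.pi+f)),2))
json.dump(res,open("fit.json","w")); cv2.imwrite("pics/fit.png",np.vstack(tiles))
E
```

```text
L [0.5422 0.2426 0.6065] 8.747509682512698
L [0.5422 0.2426 0.6066] 8.74749483291689
L [0.5422 0.2426 0.6066] 8.747516407204563
L [0.5422 0.2426 0.6066] 34.8 px [-0.4 -0.  -0.   0.4  0.2 -0.1 -0.1 -0.6  0.  -0.6 -2.  -2.1 -0.2  0.8
 -0.1 -0.7  0.4  0.2]
0 [-0.58  0.56  0.11  1.66 -0.07  0.93  1.73]
3.141592653589793 [-0.91  0.62  0.56  1.68 -0.39  0.96 -1.18]
R [ 0.5379 -0.1667  2.2226] 6.24086358357702
R [ 0.5379 -0.1667  2.2226] 6.2405768422234065
R [ 0.5379 -0.1667  2.2226] 6.24057682305473
R [ 0.5379 -0.1667  2.2226] 127.3 px [ 0.2 -0.   0.4  0.6  0.3 -0.4 -1.1 -0.  -0.  -0.6  0.2  0.   0.5  0.6
  0.4  1.   0.  -0.1 -0. ]
0 [-0.91  0.82  1.38  2.1  -0.95  1.09 -1.54]
3.141592653589793 [-0.68  0.45  0.96  2.09 -0.5   0.85  1.23]
```

View pics/fit.png

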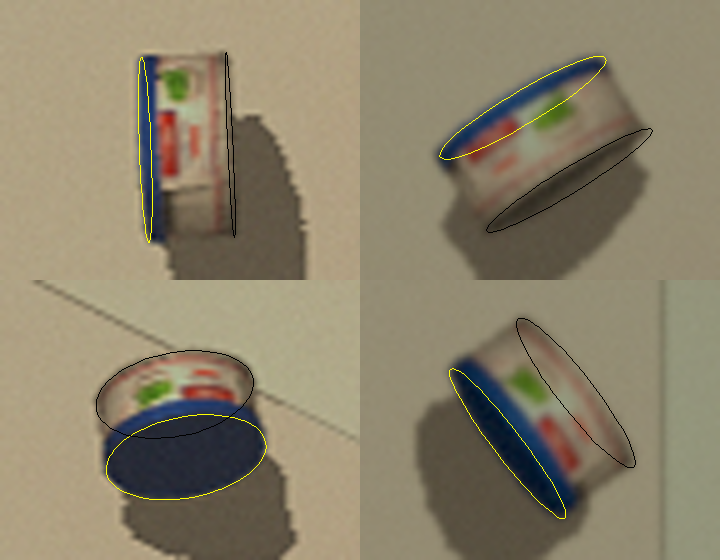

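The fitted outlines match both tins to within a pixel or so, with slight slack at the left lid's upper edge. So I'll push the left one first.

```bash
cat > push.py <<'E'
from h import *
import json,sys
k=sys.argv[1]; f=float(sys.argv[2])*np.pi
x,y,w=json.load(open("fit.json"))[k]; a=np.array([np.cos(w),np.sin(w),0]); q=down(w+np.pi+f)
P=lambda s,z:np.array([x,y,z])+s*a
print(read_time_s()); 
if read_finger_gap()>.01: move_gripper(0.0)
move_ptp(P(.075,.22),q); print(np.round(read_qpos(),2))
f0=np.array(read_ft_force())
movel(P(.075,.088),speed=.15); movel(P(.04,.088),speed=.12)
for s in np.arange(.03,-.0151,-.01):
    movel(P(s,.088),speed=.06); print(round(s,3),(read_ft_force()-f0).round(1))
pause(.3)
movel(P(.05,.1),speed=.15); movel(P(.06,.22),speed=.2); print(read_time_s())
for c in ("top","side"): 
    cv2.imwrite(f"pics/{c}_{k}.png",read_camera(c)[:,:,::-1])
    print(c,[(np.round(d["at"]).tolist(),round(d["confidence"],2)) for d in tip_of(c,"tin_a_lid")])
E
python3 push.py L 0
```

```text
0.8
[-0.63  0.42  0.17  1.56 -0.08  1.16  1.73]
0.03 [1.2 0.1 1.1]
0.02 [ 0.6 -0.   0.9]
0.01 [ 0.9 -0.1  0.5]
-0.0 [0.1 0.3 1.3]
-0.01 [1.  0.3 0.8]
8.1167
top [([166.0, 223.0], 0.59)]
side [([246.0, 290.0], 0.63)]
```

View pics/top_L.png

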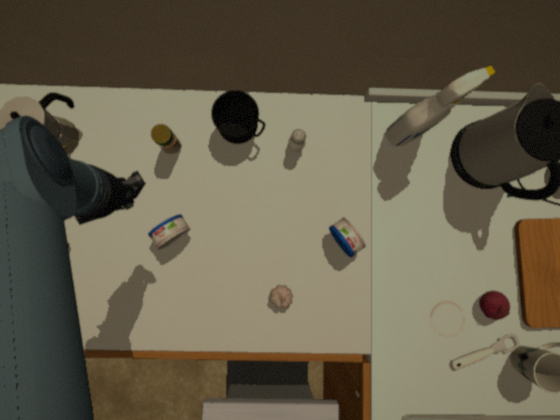

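The left tin is still standing where it was at (169,230), so it either rocked back or was missed. I'll look at the contact mid-push.

Run:
```python
from h import *
import json
x,y,w=json.load(open("fit.json"))["L"]; a=np.array([np.cos(w),np.sin(w),0])
P=lambda s,z:np.array([x,y,z])+s*a
movel(P(.06,.08),speed=.2); movel(P(-.01,.08),speed=.07)
print(np.round(read_eef_pos(),4),P(-.01,.08).round(4),read_finger_gap(),read_time_s())
t=[]
for c in("side","top"):
    im=read_camera(c)[:,:,::-1].copy(); u,v=proj(c,read_eef_pos())[0]; print(c,u,v)
    u0,v0=int(u)-50,int(v)-50
    t.append(cv2.resize(im[v0:v0+100,u0:u0+100],(400,400),interpolation=cv2.INTER_CUBIC))
cv2.imwrite("pics/mid.png",np.hstack(t))
```

```text
[0.5331 0.2365 0.0792] [0.534  0.2369 0.08  ] 3.8979249170499365e-05 10.3167
side 254.88917159346127 284.96735232457473
top 168.39939337848668 234.87819734585702
```

View pics/mid.png

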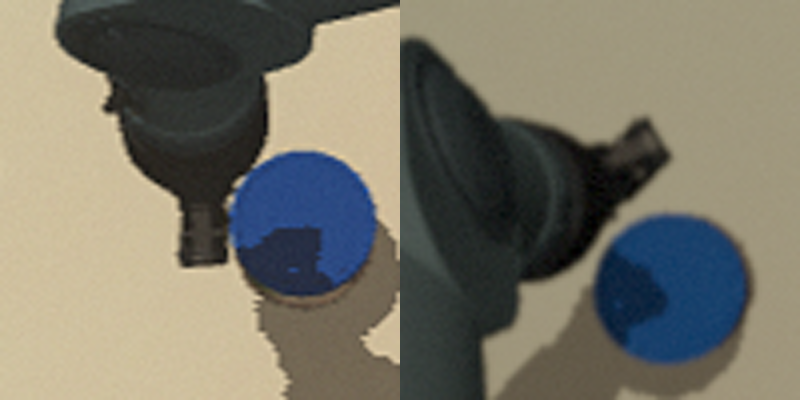

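The left tin is now flat with its lid up. I'll retreat and push the right one a little lower and further.

```bash
sed -i 's/\.088/.08/g; s/-\.0151/-.0201/' push.py
python3 - <<'E'
from h import *
import json
r=json.load(open("fit.json"))
x,y,w=r["L"]; a=np.array([np.cos(w),np.sin(w),0])
movel(np.array([x,y,.09])+.04*a,speed=.15); movel(np.array([x,y,.22])+.05*a,speed=.2)
x,y,w=r["R"]; a=np.array([np.cos(w),np.sin(w),0]); q0=read_qpos(); print(np.round(q0,2))
for f in (0,np.pi):
    for s,z in((.075,.22),(-.02,.08)): print(f,np.round(inverse_kinematics(np.array([x,y,z])+s*a,down(w+np.pi+f)),2))
E
```

```text
[-0.63  0.38  0.17  1.63 -0.07  1.14  1.73]
0 [-1.06  0.37  1.42  1.99 -0.4   1.13 -1.96]
0 [-0.69  1.    1.37  1.92 -1.07  1.22 -1.41]
3.141592653589793 [-0.41  0.11  0.59  1.97 -0.07  1.07  0.86]
3.141592653589793 [-0.27  0.5   0.65  1.91 -0.39  0.86  1.22]
```

```bash
python3 push.py R 1
```

```text
11.7083
[-0.42  0.12  0.59  1.97 -0.07  1.07  0.86]
0.03 [-0.9  0.3  0.3]
0.02 [0.5 1.2 0.5]
0.01 [-0.1  0.8  0.2]
-0.0 [-0.1 -0.8  1.2]
-0.01 [0.1 0.  1.1]
-0.02 [1.  0.2 0.6]
18.2667
top [([185.0, 257.0], 0.62)]
side [([278.0, 291.0], 0.77)]
```

View pics/top_R.png

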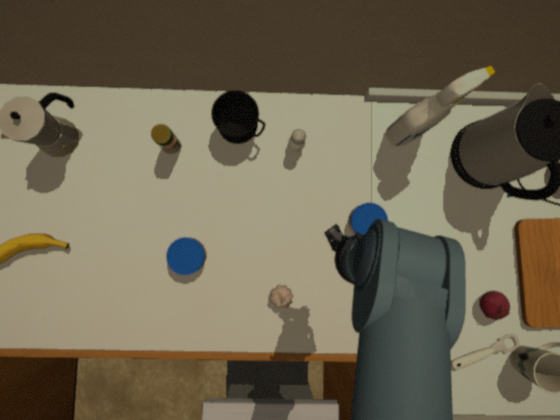

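View pics/side_R.png

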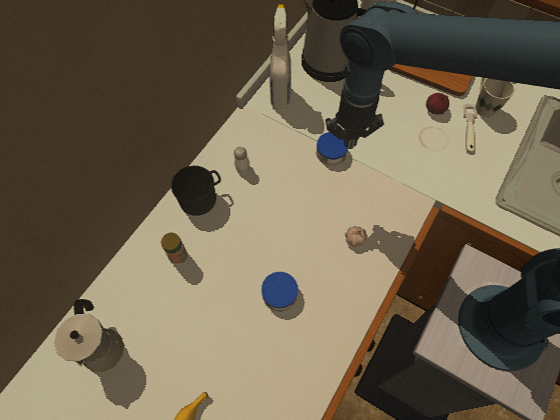

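Both tins lie flat with blue lids up: left at (186,257) and right at (369,219) in the top view. The bystanders are unmoved and the gripper is clear, so I'm handing it in.

```bash
python3 -c "
from bench import *
print(sign_off())"
```

```text
the job is handed in; nothing more can be done
None
```

Both tins now lie flat with their blue lids up, about 70 mm from where they stood; the left one needed a second push, the salt, spice and garlic were not touched, and I handed the job in at about 18 s.

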